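Close the double-lidded tea tin as a pair and lift off the cap alone

TASK

Close the open tea tin for the display: take up its two lids together, the cap still sitting on the inner lid, lower the pair into the tin's mouth, let go and press down firmly on top to be sure the inner lid is fully home. Then take hold of the cap alone and lift it straight up, level, about 10 cm above the inner lid, which must stay fully home in the tin, and finish still holding the cap there over the tin, so that a customer can see the inner lid. Never take the cap off the inner lid before that lid is home, keep the tin standing in its place, and do not disturb the other goods.

Things in the scene. Friction and masses are not known exactly. Their poses are not given: they have to be found in the camera images.
- tin: the open tea tin: a plain steel cylinder standing open on the table, 56 mm outside diameter, 50 mm bore, 85 mm high, about 0.24 kg, not fastened. Origin at the centre of its underside, z up (mouth at z = 85 mm)
- inner_lid: inner lid, plain steel, round, 0.1 kg, starts on the table under the cap. Origin: centre of its underside, z up. z 0-12 mm: plug 46 mm wide (lowest 5 mm taper to 38), fits the tin's bore with 2 mm to spare all round; 12-24: rim 64 mm wide, comes to rest on the tin's mouth; 24-40: collar 41 mm wide with a pull knob inside, hidden by the cap. Fully home: origin 73 mm above the tin's
- cap: outer lid (cap), plain steel, round, 0.05 kg: flat-topped, 52 mm wide (54 over its facets), 24 mm high, open below. Origin: centre of its lower edge, z up. Sits loose over the inner lid's collar (2 mm play), lower edge on the inner lid's rim, 24 mm above that lid's origin; the rim stands out 6 mm round it. Nothing locks it: gripping the cap lifts it alone, gripping the rim lifts both
- shut_tin: bystander: a taller plain steel tin that is shut, 60 mm across, 108 mm high with its one-piece 64 mm wide, 28 mm high lid. Origin at the centre of its underside, z up
- spare_lid: bystander: a flat plain steel lid lying on the table, 74 mm across, 14 mm thick, with nothing inside it. Origin at the centre of its underside
- bottle_a: bystander: small amber bottle with a red cap, 35 mm across, 74 mm high. Origin at the centre of its underside
- bottle_b: bystander: small amber bottle with a white cap, 35 mm across, 74 mm high. Origin at the centre of its underside
- bottle_c: bystander: small amber bottle with a red cap, 35 mm across, 74 mm high. Origin at the centre of its underside
- case_pile: bystander: pile of four disc cases, 125 x 142 mm, 42 mm high. Origin at the centre of its underside
- book_pile: bystander: pile of three books, 135 x 200 mm, 52 mm high. Origin at the centre of its underside

How it is judged:
On the way, in this order (a step that is already met when the one before it is completed fails the run):
1. both lids are lifted off the table together, the cap sitting on the inner lid (height (world z) of inner_lid above 0.03 m and distance between cap and inner_lid below 0.03 m and angle between the z axis of cap and the z axis of inner_lid, either way round below 0.15 rad), for 0.2 s.
2. the inner lid is home in the tin with the cap on it, its rim let go, and is pressed down with 3 N or more (over 5 N, with the lids' weight, between inner lid and tin) (z of inner_lid in the frame of tin between 0.07 and 0.0755 m and horizontal distance between inner_lid and tin below 0.004 m and angle between the z axis of inner_lid and the z axis of tin, either way round below 0.05 rad and distance between cap and inner_lid below 0.03 m and angle between the z axis of cap and the z axis of inner_lid, either way round below 0.15 rad and contact force between the fingers and inner_lid below 0.3 N and contact force between inner_lid and tin above 5 N), for 0.15 s.
At the end, for the whole second after the job is handed in: Cap held still in the fingers only, level within 0.25 rad, 60 to 160 mm above where it sat and within 40 mm of the tin's axis; inner lid untouched, home in the tin (height -3 to +2.5 mm, centred to 4 mm, square to 0.05 rad); tin upright on the table within 50 mm of its start (z of inner_lid in the frame of tin between 0.07 and 0.0755 m and horizontal distance between inner_lid and tin below 0.004 m and angle between the z axis of inner_lid and the z axis of tin, either way round below 0.05 rad and z of cap in the frame of tin between 0.157 and 0.257 m and horizontal distance between cap and tin below 0.04 m and angle between cap's own z axis and vertical below 0.25 rad and contact force between the fingers and cap above 1 N and contact force between each of the arm, cap and inner_lid below 0.2 N and linear speed of cap below 0.03 m/s and linear speed of inner_lid below 0.02 m/s and angle between tin's own z axis and vertical below 0.05 rad and height (world z) of tin below 0.004 m and distance of tin from where it was at the start of the episode below 0.05 m); the arm keeps its last pose, push and grip.
It fails at once if the cap is taken off the inner lid (more than about 6 mm apart) while the inner lid is not home in the tin, or the inner lid comes out with it (distance between cap and inner_lid above 0.03 m and not (z of inner_lid in the frame of tin between 0.069 and 0.0765 m and horizontal distance between inner_lid and tin below 0.005 m and angle between the z axis of inner_lid and the z axis of tin, either way round below 0.07 rad)).
It fails at once if the tin is tipped by more than 0.3 rad or lifted 15 mm off the table (angle between tin's own z axis and vertical above 0.3 rad or height (world z) of tin above 0.015 m).
It fails at once if one of the other goods is moved by more than 20 mm or knocked over (distance of any of shut_tin, spare_lid, bottle_a, bottle_b, bottle_c, case_pile, book_pile from where it was at the start of the episode above 0.02 m or angle between any of shut_tin, spare_lid, bottle_a, bottle_b, bottle_c, case_pile, book_pile's own z axis and vertical above 0.3 rad).
It also fails if it takes over 64 s, if anything falls off the work surface, if the arm or the gripper's body presses on something with over 40 N, if the wrist force passes 120 N, or if a joint passes its speed limit or range.

ROBOT

A 7-joint arm with a two-finger parallel gripper is mounted at the origin on the work surface. World frame = base frame: x ahead of the robot, y to its left, z up, the work surface at z = 0. Lengths are in m, angles in rad, forces in N, time in s.
With the tool pointing down it reaches from about 0.425 to 0.925 m from the base axis. Payload 6.8 kg.
Tool frame: the origin (TCP) lies at the very end of the fingers, on their centre line; the grasp point (between the pads) lies r.grip_depth behind it (r.grip_depth is the distance from the TCP to the grasp point, in m); z points along the fingers, x is the direction in which the jaws open and shut, and the axes are right-handed (so a half turn about z gives the same grasp; the last joint's range is limited). The gripper opens to 85 mm and grips with 20 to 120 N. Pads are 22 mm wide; open, the fingers measure 114 mm over their backs; the gripper's body (76 mm by 85 mm) begins 54 mm behind the grasp point. The pads swing forward as they close: fully open they stand 13 mm farther back than shut.
Start: joints at [-1.236, 0.477, 0.022, 1.555, -0.011, 1.109, -0.083], TCP at [0.289, 0.61, 0.231] pointing down, gripper open.
Joint ranges: [-2.96, 2.96], [-0.34, 2.1], [-1.41, 1.46], [0.24, 2.44], [-1.37, 4.51], [0.17, 1.92], [-2.96, 2.96]. Speed limits (rad/s): [2.39, 2.39, 3.14, 3.14, 3.14, 3.14, 3.14].

INTERFACE

Orientations are given as a rotation vector (axis times angle).
In Python, from bench import readout, grab_frame, workorder, r gives the robot as it stands.
- The arm moves only by the shell command python3 -m handwheel 'ROWS' [FORCE]. ROWS is text: rows parted by semicolons, each of 7 numbers parted by spaces: the shift along the tool's x, y, z in mm, then the turn, a rotation vector about the tool's x, y, z in degrees, then the finger opening in mm, from 0 to 85.4. A call has 1 to 12 rows; each row is the pose to reach, as a shift and turn from the pose commanded when the call began, along the tool's axes at that moment; what a row does not reach only later rows make up. A row lasts 1/8 s, in which the tool goes at most 62.5 mm and 10.7 degrees, less where a joint would pass 70% of its speed; a pose out of reach is approached as far as the arm can. A call with a gripper value outside its range is refused whole. The fingers move at their own pace and stop on an object; FORCE is the grip in N (left out, the last holds). Time passes only in rows, so rows that repeat a pose let the fingers close. It gives the time, the measured TCP pose, the force and the opening at its end, in the units of the state.
- readout.get_obs(): the state, without advancing time (a new reading comes with each control period).
- grab_frame(name): name is "scene" or "top"; returns a dict with "pixels" (384x512x3 uint8, red, green, blue), "fx", "fy", "cx", "cy" (pixels), "rvec" (rotation vector, rad) and "tvec" (3), from world to camera coordinates, as OpenCV has them. Camera axes: x right, y down, z forward; pixel columns grow to the right and rows downward; lengths in m; the calibration is good to about 2 mm. A picture is of the moment at which its call begins. There is no depth.
- workorder.hand_in(): hands the job in, once; it reports no verdict.
The state is a dict: "clock": time; "joints": joint angles; "qvel": joint speeds; "tau": joint torques, N m; "tcp_pos": TCP position; "orientation": TCP orientation; "contact_force": force on the tool from outside, world axes, zero at the start; "moment": the same for the moment, N m; "grip_width": finger opening in m.
Only numpy, scipy, OpenCV 4.12 (cv2) and the standard library are available. Lean on these libraries where they do the work, as an engineer would, in place of code of your own. Each camera call takes 0.05 s, during which the arm holds its last target.

## Working session

There is one attempt and no reset: what is moved stays moved. The work goes in short steps, Python scripts to look and compute and a shell command to move; the robot and the scene stay as the last step left them, time stands still between calls to the robot, and variables do not carry over. Pictures are saved under pics/ and viewed, and the job is handed in when it is done.

```bash
mkdir -p pics; ls
python3 - <<'E'
from bench import readout, grab_frame, workorder, r
import cv2
o=readout.get_obs(); print(o); print(r.grip_depth)
for n in("scene","top"):
    f=grab_frame(n); cv2.imwrite(f"pics/{n}0.png",f["pixels"][:,:,::-1]); print({k:v for k,v in f.items() if k!="pixels"})
E
```

```text
pics
{'clock': 0.0, 'joints': array([-1.23611817,  0.4778037 ,  0.022352  ,  1.556443  , -0.01148934,
        1.10928048, -0.0830829 ]), 'qvel': array([-2.10740651e-03, -1.58259312e-04,  5.75473143e-05,  5.11854229e-04,
        1.23307891e-03, -5.23016221e-05, -3.99292225e-04]), 'tau': array([-1.73532113e-03, -5.96448684e+01,  1.60688739e+00, -2.81205028e+01,
        1.24119947e-02,  9.28327034e-03, -1.44752698e-05]), 'tcp_pos': array([0.28897788, 0.6093701 , 0.2303271 ]), 'orientation': array([ 2.65407086e+00,  1.67888936e+00, -2.26324724e-03]), 'contact_force': array([ 0.01414073,  0.38472306, -0.07477318]), 'moment': array([-0.00866059, -0.00612295, -0.02004788]), 'grip_width': 0.08545209262532334}
0.0187
{'fx': 386.097972244591, 'fy': 386.097972244591, 'cx': 261.0638278615931, 'cy': 190.8691556741124, 'rvec': array([ 1.79977396,  1.99487057, -0.58745304]), 'tvec': array([ 0.06651333, -0.38624734,  1.45665419])}
{'fx': 446.6088736993582, 'fy': 446.6088736993582, 'cx': 250.6672824733982, 'cy': 193.67418590413826, 'rvec': array([ 2.17638312, -2.18985301,  0.10768105]), 'tvec': array([-0.01414034,  0.50083779,  1.42950034])}
```

View pics/scene0.png

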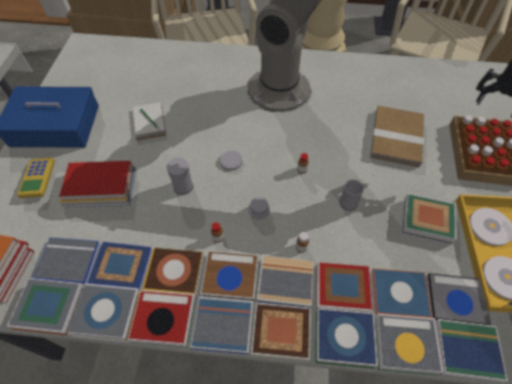

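View pics/top0.png

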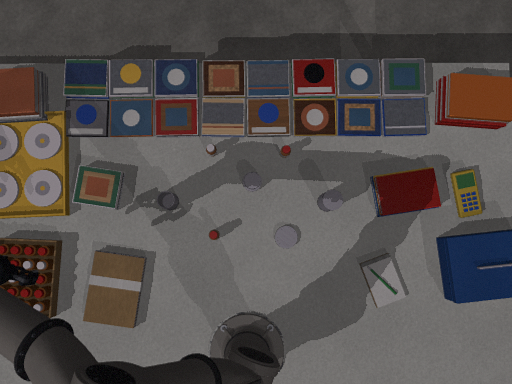

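Run:
```python
import cv2,numpy as np
a=cv2.imread("pics/top0.png");s=cv2.imread("pics/scene0.png")
def cr(im,x,y,n=33):return cv2.resize(im[y-n:y+n,x-n:x+n],(396,396),interpolation=cv2.INTER_CUBIC)
b=np.hstack([cr(a,168,201),cr(a,252,182)]);cv2.imwrite("pics/c1.png",b)
b=np.hstack([cr(s,351,195),cr(s,260,208)]);cv2.imwrite("pics/c2.png",b)
```

```text
(no output)
```

View pics/c1.png

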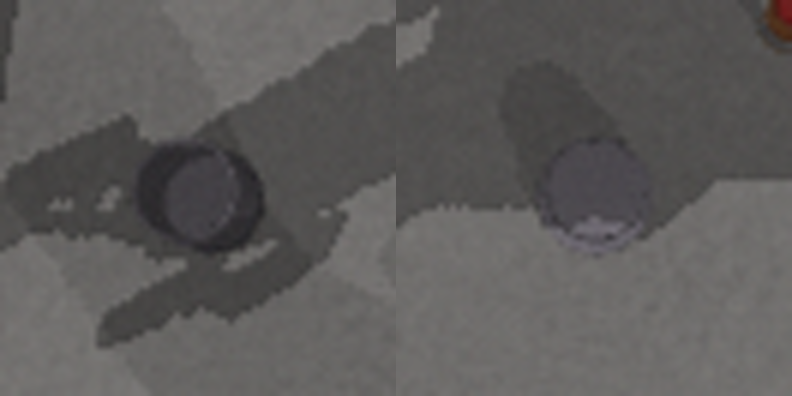

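View pics/c2.png

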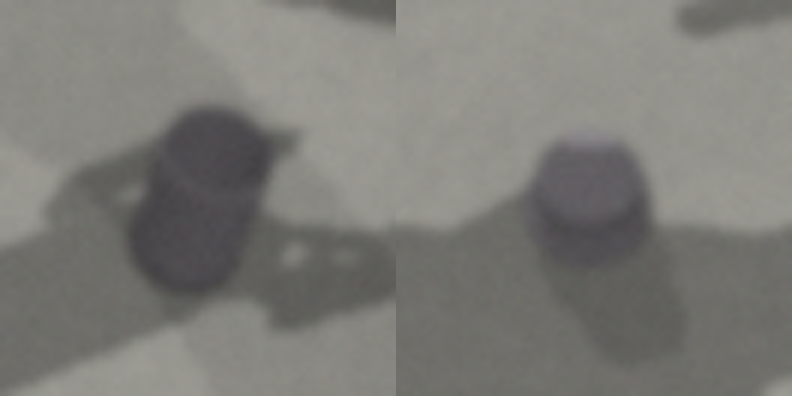

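```bash
cat > h.py <<'E'
import cv2,numpy as np
from bench import readout,grab_frame
from scipy.optimize import minimize
th=np.linspace(0,2*np.pi,73)[:-1]
def proj(f,P):
    p,_=cv2.projectPoints(np.asarray(P,float),f["rvec"],f["tvec"],np.array([[f["fx"],0,f["cx"]],[0,f["fy"],f["cy"]],[0,0,1]]),None);return p[:,0]
def circ(x,y,z,R):return np.c_[x+R*np.cos(th),y+R*np.sin(th),0*th+z]
def ray(f,u,v,z):
    Rm=cv2.Rodrigues(f["rvec"])[0];C=-Rm.T@f["tvec"];d=Rm.T@np.array([(u-f["cx"])/f["fx"],(v-f["cy"])/f["fy"],1]);return (C+d*(z-C[2])/d[2])[:2]
def overlay(f,circles,n=33,k=6):
    """circles list of (x,y,z,R,color); crop around first"""
    u,v=proj(f,[[circles[0][0],circles[0][1],circles[0][2]]])[0].round().astype(int)
    u=min(max(u,n),511-n);v=min(max(v,n),383-n)
    im=cv2.resize(f["pixels"][v-n:v+n,u-n:u+n,::-1],None,fx=k,fy=k,interpolation=cv2.INTER_CUBIC)
    im=np.clip(im.astype(float)*1.5,0,255).astype(np.uint8)
    for x,y,z,R,c in circles:
        p=(proj(f,circ(x,y,z,R))-[u-n,v-n]+.5)*k
        cv2.polylines(im,[np.int32(p*8)],True,c,1,cv2.LINE_AA,3)
    return im
E
python3 - <<'E'
from h import *
T=grab_frame("top");S=grab_frame("scene")
for n,f in(("top",T),("scene",S)):
    R=cv2.Rodrigues(f["rvec"])[0];print(n,-R.T@f["tvec"])
# top: tin mouth centre guess, lid cap top
print(ray(T,135+188/6-.5,168+193/6-.5,.085), ray(T,219+201/6-.5,149+187/6-.5,.048))
print(ray(S,318+213/6-.5,162+150/6-.5,.085), ray(S,227+195/6-.5,175+180/6-.5,.048))
for nm,t,s,z in(("shut",(330,201),(178,165),.108),("spare",(287,236),(231,159),.014),("a1",(214,235),(303,156),.074),("a2",(286,150),(215,227),.074),("b",(211,148),(303,236),.074)):
    print(nm,ray(T,*t,z),ray(S,*s,z))
E
```

```text
top [3.75735359e-01 9.82696756e-04 1.46742346e+00]
scene [1.12287599 0.03854414 1.0065368 ]
[0.47812851 0.24639327] [ 0.54342265 -0.02146375]
[0.4789448  0.24694653] [ 0.54530961 -0.01828043]
shut [ 0.46942662 -0.25858142] [ 0.47286438 -0.26242798]
spare [ 0.36295557 -0.13425166] [ 0.36273653 -0.12848406]
a1 [0.36811266 0.09811014] [0.37367646 0.09971157]
a2 [ 0.63418556 -0.12921545] [ 0.64457252 -0.12828001]
b [0.6416315  0.10767545] [0.64684224 0.11091051]
```

```bash
cat > ov.py <<'E'
import sys
from h import *
def tin(x,y):return [(x,y,.085,.028,(0,255,0)),(x,y,.085,.025,(0,255,255)),(x,y,0,.028,(255,128,0)),(x,y,0.003,.025,(0,0,255))]
def lid(x,y,z0=0):return [(x,y,z0+.048,.026,(0,255,0)),(x,y,z0+.024,.032,(0,255,255)),(x,y,z0+.012,.032,(0,0,255))]
E
python3 - <<'E'
from ov import *
T=grab_frame("top");S=grab_frame("scene")
cv2.imwrite("pics/o1.png",np.hstack([overlay(T,tin(.4785,.2465)),overlay(S,tin(.4785,.2465))]))
cv2.imwrite("pics/o2.png",np.hstack([overlay(T,lid(.5445,-.020)),overlay(S,lid(.5445,-.02))]))
E
```

```text
(no output)
```

View pics/o1.png

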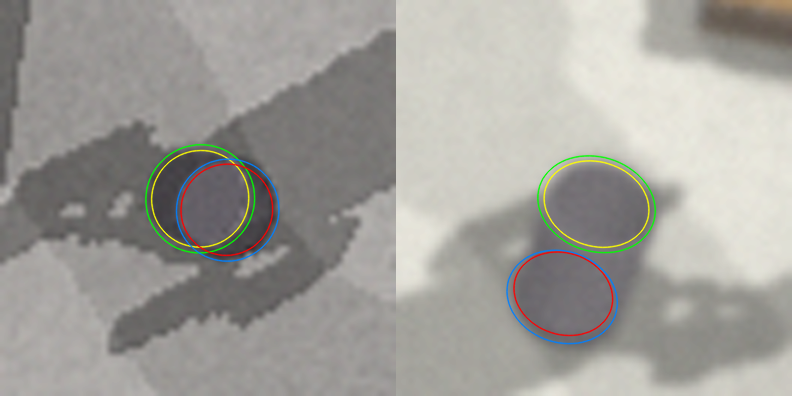

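View pics/o2.png

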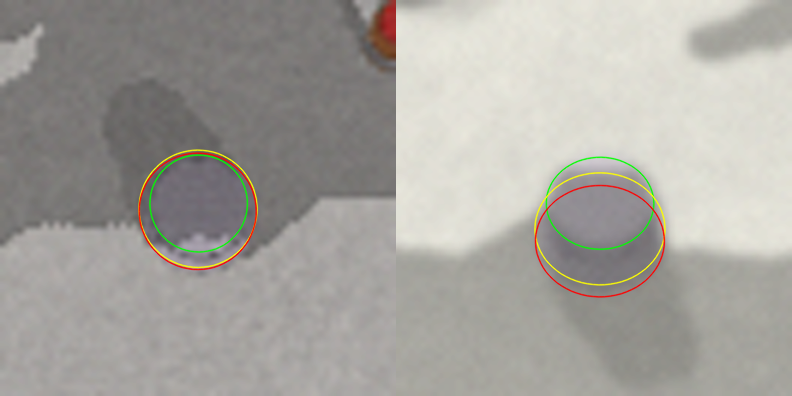

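```bash
cat > fit.py <<'E'
from ov import *
from scipy.ndimage import map_coordinates
def score(f,g,circles,d=1.2):
    P=np.vstack([proj(f,circ(*c[:4])) for c in circles]).astype(np.float32)
    h=cv2.convexHull(P)[:,0]
    # resample
    h=np.vstack([h,h[:1]]);L=np.r_[0,np.cumsum(np.linalg.norm(np.diff(h,axis=0),axis=1))]
    s=np.linspace(0,L[-1],120)[:-1];q=np.c_[np.interp(s,L,h[:,0]),np.interp(s,L,h[:,1])]
    t=np.roll(q,-1,0)-np.roll(q,1,0);n=np.c_[t[:,1],-t[:,0]];n/=np.linalg.norm(n,axis=1)[:,None]+1e-9
    def smp(p):return np.stack([map_coordinates(g[...,k],[p[:,1],p[:,0]],order=1) for k in range(3)],1)
    return np.minimum(np.linalg.norm(smp(q+d*n)-smp(q-d*n),axis=1),60).mean()
def fit(f,model,x,y,rng=.01):
    g=f["pixels"].astype(np.float32);best=(-1,)
    for st,R in((.001,rng),(.00025,.001)):
        x0,y0=(x,y) if best[0]<0 else best[1:]
        for a in np.arange(x0-R,x0+R+1e-9,st):
            for b in np.arange(y0-R,y0+R+1e-9,st):
                s=score(f,g,model(a,b))
                if s>best[0]:best=(s,a,b)
    return np.round(best,4)
E
python3 - <<'E'
from fit import *
T=grab_frame("top");S=grab_frame("scene")
spare=lambda x,y:[(x,y,0,.037),(x,y,.014,.037)]
shut=lambda x,y:[(x,y,0,.030),(x,y,.08,.032),(x,y,.108,.032)]
bot=lambda x,y:[(x,y,0,.0175),(x,y,.05,.0175)]
for n,m,x,y in(("lid",lid,.544,-.02),("tin",tin,.4785,.2465),("spare",spare,.363,-.131),("shut",shut,.471,-.26)):
    print(n,fit(T,m,x,y),fit(S,m,x,y))
print(readout.get_obs()["tcp_pos"])
E
```

```text
lid [ 1.93001e+01  5.54200e-01 -1.15000e-02] [ 3.55787e+01  5.44800e-01 -1.95000e-02]
tin [41.8695  0.4782  0.2455] [44.0045  0.4822  0.249 ]
spare [32.0446  0.368  -0.142 ] [30.2611  0.3692 -0.139 ]
shut [38.9579  0.4737 -0.264 ] [43.858   0.4785 -0.264 ]
[0.28919847 0.60984035 0.23117397]
```

```bash
cat > st.py <<'E'
from h import *
from scipy.spatial.transform import Rotation as Ro
o=readout.get_obs();R=Ro.from_rotvec(o["orientation"]).as_matrix()
print("t",round(o["clock"],2),"tcp",o["tcp_pos"].round(4),"x",R[:,0].round(4),"z",R[:,2].round(4),"F",o["contact_force"].round(2),"w",round(o["grip_width"]*1e3,1),"j",o["joints"].round(2))
E
python3 -m handwheel '-38 42 0 0 0 -2 85; -77 83 0 0 0 -4 85; -115 125 0 0 0 -6 85; -153 167 0 0 0 -8 85; -192 208 5 0 0 -11 85; -230 250 10 0 0 -13 85; -268 292 15 0 0 -15 85; -307 333 20 0 0 -17 85; -345 375 25 0 0 -19 85; -383 417 30 0 0 -21 85; -422 458 30 0 0 -23 85; -460 500 30 0 0 -25.3 85'; python3 st.py
```

```text
clock: 1.9
tcp_pos: [0.5445, -0.0216, 0.2015]
orientation: [2.221, 2.222, 0.001]
contact_force: [0.3, 0.5, 0.3]
grip_width: 0.0851
t 1.9 tcp [ 0.5445 -0.0216  0.2015] x [-3.e-04  1.e+00  3.e-04] z [ 7.e-04  3.e-04 -1.e+00] F [0.32 0.54 0.29] w 85.1 j [-0.28  0.3   0.25  1.91 -0.09  0.94  1.58]
```

```bash
python3 -m handwheel '0 -1 50 0 0 0 85; 0 -1 100 0 0 0 85; 0 -1 130 0 0 0 85;0 -1 130 0 0 0 85'; python3 st.py
python3 - <<'E'
from ov import *
out=[overlay(grab_frame(n),lid(.5445,-.02)) for n in("top","scene")]
cv2.imwrite("pics/o3.png",np.hstack(out))
E
```

```text
clock: 2.4
tcp_pos: [0.5412, -0.02, 0.0695]
orientation: [-2.221, -2.218, 0.006]
contact_force: [0.2, 1.1, 0.5]
grip_width: 0.085
t 2.4 tcp [ 0.5412 -0.02    0.0695] x [ 1.3e-03  1.0e+00 -4.0e-04] z [-4.6e-03 -4.0e-04 -1.0e+00] F [0.25 1.06 0.54] w 85.0 j [-0.24  0.48  0.21  2.01 -0.16  0.66  1.64]
```

View pics/o3.png

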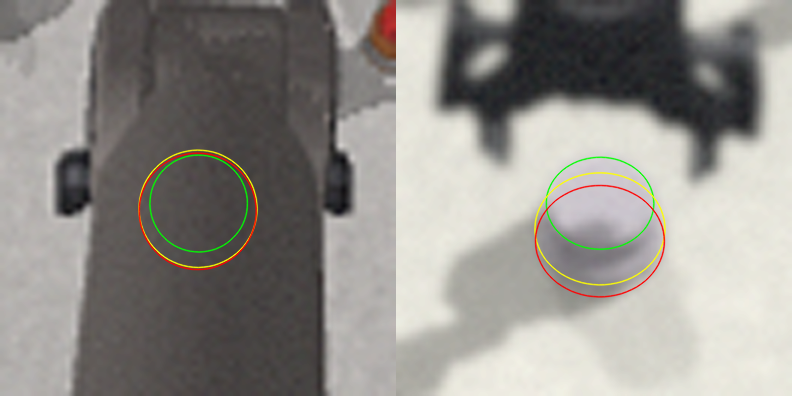

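```bash
python3 -m handwheel '0 3 35 0 0 0 85; 0 3 60 0 0 0 85; 0 3 67 0 0 0 85;0 3 67 0 0 0 85' 20; python3 st.py
```

```text
clock: 3.0
tcp_pos: [0.5468, -0.0199, 0.0054]
orientation: [2.222, 2.219, 0.002]
contact_force: [-0.5, 0.6, 0.2]
grip_width: 0.0852
t 3.0 tcp [ 0.5468 -0.0199  0.0054] x [1.2e-03 1.0e+00 2.0e-04] z [ 1.6e-03  2.0e-04 -1.0e+00] F [-0.53  0.63  0.17] w 85.2 j [-0.21  0.6   0.17  2.02 -0.19  0.54  1.66]
```

```bash
python3 -m handwheel '0 -1 3 0 0 0 70; 0 -1 3 0 0 0 60; 0 -1 3 0 0 0 55;0 -1 3 0 0 0 55;0 -1 3 0 0 0 55;0 -1 3 0 0 0 55;0 -1 3 0 0 0 55' 20; python3 st.py;python3 - <<'E'
from ov import *
cv2.imwrite("pics/o4.png",overlay(grab_frame("scene"),lid(.5445,-.02),n=50,k=8))
E
```

```text
clock: 3.88
tcp_pos: [0.5455, -0.0199, 0.0023]
orientation: [2.222, 2.219, 0.002]
contact_force: [-1.2, 0.6, 6.9]
grip_width: 0.0633
t 3.88 tcp [ 0.5455 -0.0199  0.0023] x [1.3e-03 1.0e+00 3.0e-04] z [ 1.4e-03  3.0e-04 -1.0e+00] F [-1.19  0.59  6.87] w 63.3 j [-0.21  0.6   0.17  2.03 -0.19  0.53  1.67]
```

View pics/o4.png

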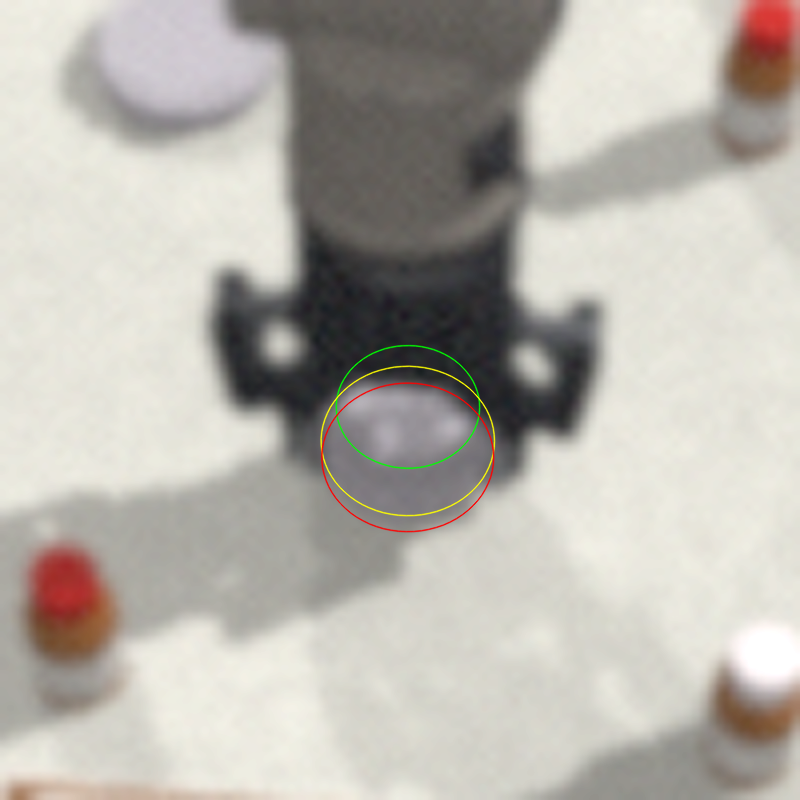

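```bash
python3 -m handwheel '0 0 0 0 0 0 85;0 0 0 0 0 0 85;0 0 0 0 0 -10 85;0 0 0 0 0 -20 85;0 0 0 0 0 -30 85;0 0 0 0 0 -40 85;0 0 0 0 0 -50 85;0 0 0 0 0 -60 85;0 0 0 0 0 -70 85;0 0 0 0 0 -80 85;0 0 0 0 0 -90 85;0 0 0 0 0 -90 85'; python3 st.py
```

```text
clock: 5.42
tcp_pos: [0.5448, -0.0202, 0.0012]
orientation: [-0.005, -3.141, -0.001]
contact_force: [0.0, -0.2, -0.4]
grip_width: 0.0853
t 5.42 tcp [ 0.5448 -0.0202  0.0012] x [-1.0e+00  3.3e-03  3.0e-04] z [-3.e-04  4.e-04 -1.e+00] F [ 0.01 -0.22 -0.43] w 85.3 j [ 0.11  0.6  -0.24  2.01  0.25  0.56  2.83]
```

```bash
python3 -m handwheel '0 0 0 0 0 0 70;0 0 0 0 0 0 60;0 0 0 0 0 0 55;0 0 0 0 0 0 55;0 0 0 0 0 0 55;0 0 0 0 0 0 55;0 0 0 0 0 0 55' 40; python3 st.py; python3 -m handwheel '0 0 -5 0 0 0 55;0 0 -10 0 0 0 55;0 0 -15 0 0 0 55;0 0 -20 0 0 0 55;0 0 -20 0 0 0 55'; python3 st.py;python3 - <<'E'
from ov import *
cv2.imwrite("pics/o5.png",overlay(grab_frame("scene"),lid(.545,-.02,.02),n=50,k=8))
E
```

```text
clock: 6.3
tcp_pos: [0.5446, -0.02, 0.0016]
orientation: [-0.005, -3.141, 0.001]
contact_force: [-2.8, -0.1, 5.2]
grip_width: 0.0627
t 6.3 tcp [ 0.5446 -0.02    0.0016] x [-1.0e+00  2.9e-03  5.0e-04] z [-5.e-04 -5.e-04 -1.e+00] F [-2.83 -0.06  5.16] w 62.7 j [ 0.11  0.6  -0.24  2.01  0.25  0.56  2.83]
clock: 6.92
tcp_pos: [0.5452, -0.02, 0.0218]
orientation: [0.002, 3.141, 0.0]
contact_force: [0.5, -0.4, -1.9]
grip_width: 0.0627
t 6.92 tcp [ 0.5452 -0.02    0.0218] x [-1.0e+00  1.4e-03 -9.0e-04] z [ 9.e-04  1.e-04 -1.e+00] F [ 0.54 -0.39 -1.86] w 62.7 j [ 0.12  0.57 -0.25  2.    0.24  0.6   2.85]
```

View pics/o5.png

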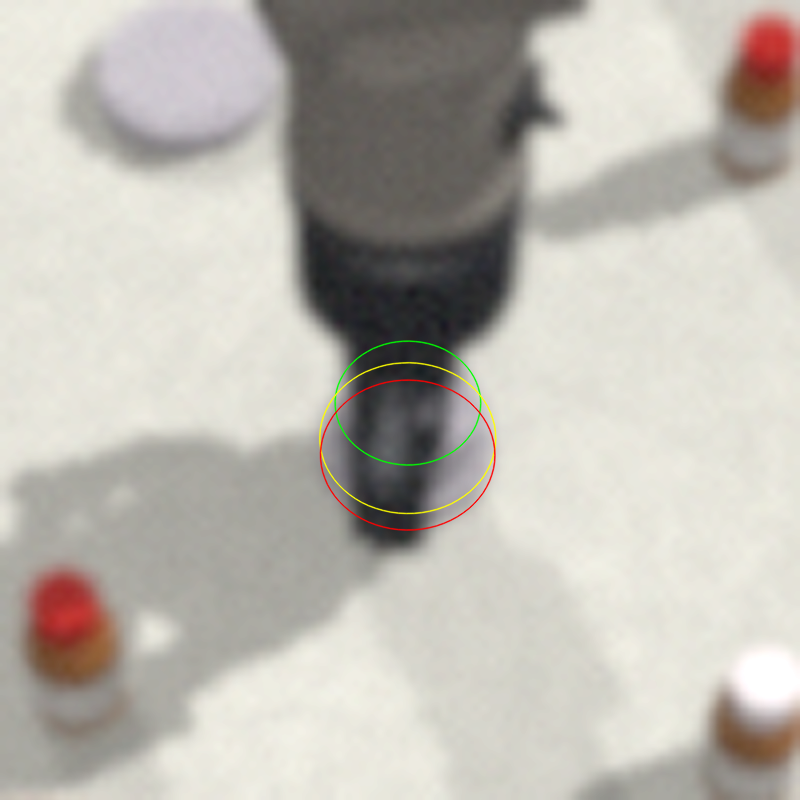

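Run:
```python
from ov import *
f=grab_frame("scene")
u,v=proj(f,[[.545,-.02,.068]])[0].round()
for x in(.577,.59):
  for z in(.03,.07,.12):
    for y in (-.031,-.02,-.009): print(x,y,z,((proj(f,[[x,y,z]])[0]-[u-50,v-50]+.5)*8).round())
im=f["pixels"][:,:,::-1];u=int(u);v=int(v);cv2.imwrite("pics/c5.png",cv2.resize(im[v-40:v+40,u-40:u+40],None,fx=7,fy=7,interpolation=cv2.INTER_CUBIC))
g=grab_frame("top")["pixels"][:,:,::-1];cv2.imwrite("pics/t5.png",cv2.resize(g[120:260,140:360],None,fx=3.6,fy=3.6,interpolation=cv2.INTER_CUBIC))
```

```text
0.577 -0.031 0.03 [368. 529.]
0.577 -0.02 0.03 [398. 532.]
0.577 -0.009 0.03 [428. 535.]
0.577 -0.031 0.07 [367. 473.]
0.577 -0.02 0.07 [398. 476.]
0.577 -0.009 0.07 [429. 479.]
0.577 -0.031 0.12 [366. 398.]
0.577 -0.02 0.12 [398. 401.]
0.577 -0.009 0.12 [430. 404.]
0.59 -0.031 0.03 [364. 561.]
0.59 -0.02 0.03 [394. 563.]
0.59 -0.009 0.03 [425. 566.]
0.59 -0.031 0.07 [363. 505.]
0.59 -0.02 0.07 [394. 508.]
0.59 -0.009 0.07 [425. 511.]
0.59 -0.031 0.12 [361. 431.]
0.59 -0.02 0.12 [394. 434.]
0.59 -0.009 0.12 [426. 437.]
```

View pics/c5.png

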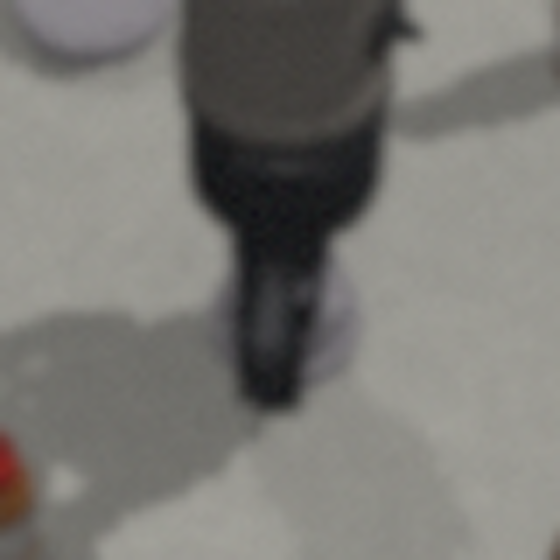

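```bash
python3 -m handwheel '0 0 -40 0 0 0 55;0 0 -80 0 0 0 55;0 5 -110 0 0 0 55;5 30 -130 0 0 0 55;17 70 -130 0 0 0 55;29 120 -130 0 0 0 55;41 170 -130 0 0 0 55;53 220 -130 0 0 0 55;61 255 -130 0 0 0 55;64 268 -130 0 0 0 55;64 268 -130 0 0 0 55;64 268 -130 0 0 0 55'; python3 st.py;python3 - <<'E'
from ov import *
o=readout.get_obs()["tcp_pos"]
f=grab_frame("scene")
cv2.imwrite("pics/o6.png",overlay(f,tin(.481,.248)+lid(*o),n=50,k=8))
E
```

```text
clock: 8.57
tcp_pos: [0.4815, 0.2463, 0.1509]
orientation: [-0.005, -3.141, 0.002]
contact_force: [0.2, -0.2, -1.9]
grip_width: 0.0624
t 8.57 tcp [0.4815 0.2463 0.1509] x [-1.0e+00  3.3e-03  5.0e-04] z [-5.0e-04 -1.4e-03 -1.0e+00] F [ 0.17 -0.2  -1.94] w 62.4 j [-0.25  0.39 -0.42  1.93  0.2   0.87  2.37]
```

View pics/o6.png

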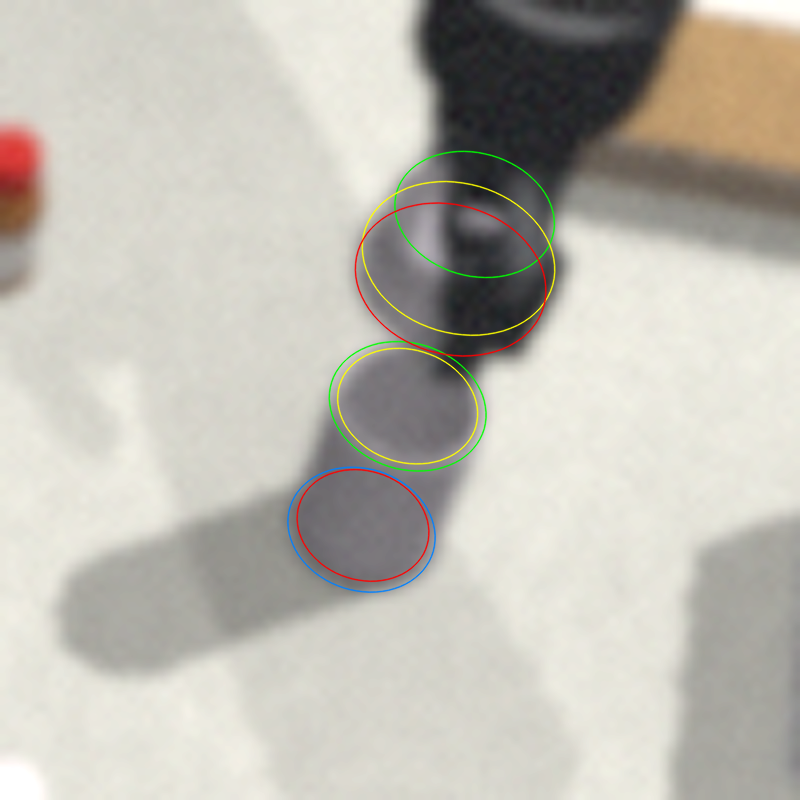

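```bash
python3 -m handwheel '0 1 20 0 0 0 55;0 1 40 0 0 0 55;0 1 52 0 0 0 55;0 1 57 0 0 0 55;0 1 57 0 0 0 55;0 1 57 0 0 0 55'; python3 st.py;python3 - <<'E'
from fit import *
o=readout.get_obs()["tcp_pos"]
f=grab_frame("scene")
cv2.imwrite("pics/o7.png",overlay(f,tin(.481,.248)+lid(*o),n=50,k=8))
E
```

```text
clock: 9.38
tcp_pos: [0.4817, 0.2494, 0.0949]
orientation: [0.002, 3.141, 0.001]
contact_force: [-0.1, -0.6, -1.4]
grip_width: 0.0622
t 9.38 tcp [0.4817 0.2494 0.0949] x [-1.      0.0013 -0.001 ] z [ 1.e-03  6.e-04 -1.e+00] F [-0.14 -0.58 -1.42] w 62.2 j [-0.28  0.47 -0.4   1.97  0.26  0.75  2.32]
```

View pics/o7.png

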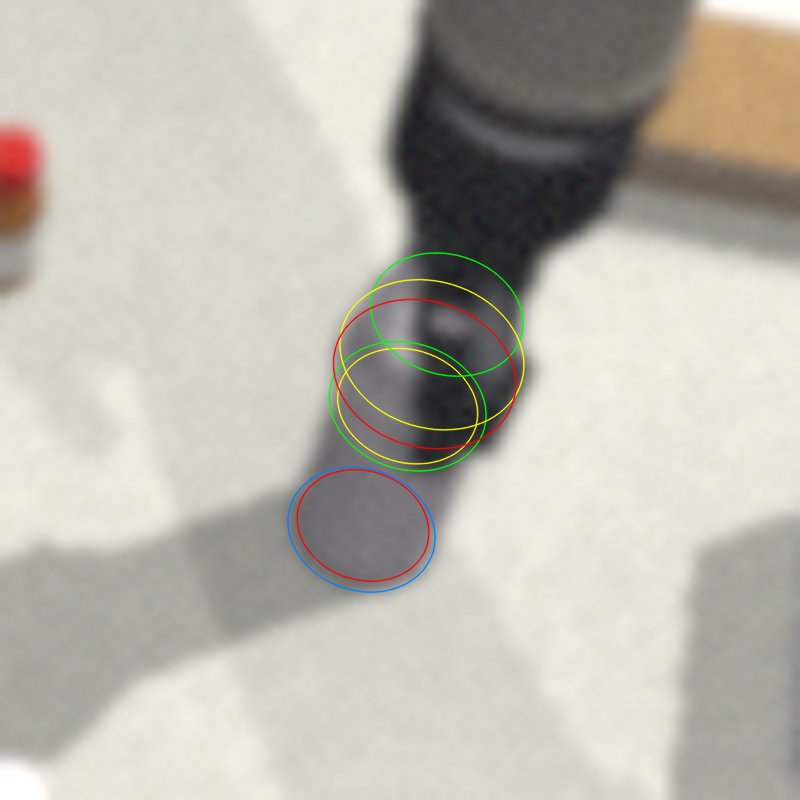

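```bash
python3 -m handwheel '0 -1 3 0 0 0 55;0 -1 6 0 0 0 55;0 -1 8 0 0 0 55;0 -1 10 0 0 0 55;0 -1 10 0 0 0 55'; python3 st.py
```

```text
clock: 10.05
tcp_pos: [0.4811, 0.2481, 0.0841]
orientation: [-0.002, -3.141, 0.0]
contact_force: [0.6, 1.1, -1.9]
grip_width: 0.0625
t 10.05 tcp [0.4811 0.2481 0.0841] x [-1.0e+00  1.2e-03  3.0e-04] z [-3.e-04 -1.e-04 -1.e+00] F [ 0.64  1.07 -1.93] w 62.5 j [-0.28  0.48 -0.39  1.98  0.26  0.73  2.31]
```

```bash
python3 -m handwheel '0 0 1 0 0 0 55;0 0 2 0 0 0 55;0 0 3 0 0 0 55;0 0 4 0 0 0 55;0 0 4 0 0 0 55'; python3 st.py;python3 -m handwheel '0 0 1 0 0 0 55;0 0 2 0 0 0 55;0 0 3 0 0 0 55;0 0 4 0 0 0 55;0 0 4 0 0 0 55'; python3 st.py
```

```text
clock: 10.68
tcp_pos: [0.4811, 0.2482, 0.0802]
orientation: [-0.002, -3.141, -0.0]
contact_force: [-1.0, 0.5, -1.6]
grip_width: 0.0624
t 10.68 tcp [0.4811 0.2482 0.0802] x [-1.0e+00  1.1e-03  1.0e-04] z [-1.e-04  1.e-04 -1.e+00] F [-0.95  0.49 -1.58] w 62.4 j [-0.28  0.49 -0.39  1.98  0.27  0.73  2.31]
clock: 11.3
tcp_pos: [0.4812, 0.2481, 0.0762]
orientation: [-0.002, -3.141, -0.0]
contact_force: [-0.3, 0.7, -1.9]
grip_width: 0.0622
t 11.3 tcp [0.4812 0.2481 0.0762] x [-1.0e+00  1.2e-03  1.0e-04] z [-1.e-04  0.e+00 -1.e+00] F [-0.31  0.73 -1.85] w 62.2 j [-0.29  0.49 -0.38  1.98  0.27  0.72  2.31]
```

```bash
python3 -m handwheel '0 0 1 0 0 0 55;0 0 2 0 0 0 55;0 0 2 0 0 0 55;0 0 2 0 0 0 55'; python3 st.py
```

```text
clock: 11.8
tcp_pos: [0.4812, 0.2483, 0.0746]
orientation: [0.002, 3.141, 0.0]
contact_force: [-2.5, -1.0, 5.2]
grip_width: 0.0622
t 11.8 tcp [0.4812 0.2483 0.0746] x [-1.0e+00  1.2e-03 -2.0e-04] z [ 2.e-04  2.e-04 -1.e+00] F [-2.53 -1.04  5.24] w 62.2 j [-0.29  0.49 -0.38  1.98  0.27  0.71  2.3 ]
```

```bash
python3 -m handwheel '0 0 0 0 0 0 68;0 0 0 0 0 0 75;0 0 0 0 0 0 85;0 0 0 0 0 0 85;0 0 0 0 0 0 85'; python3 st.py; python3 -m handwheel '0 0 -20 0 0 0 85;0 0 -50 0 0 0 85;0 0 -80 0 0 0 85;0 0 -100 0 0 0 85;0 0 -100 0 0 0 85'; python3 st.py;python3 - <<'E'
from ov import *
f=grab_frame("scene")
cv2.imwrite("pics/o8.png",overlay(f,lid(.4812,.248,.073)+[(.4812,.248,0,.028,(255,0,0))],n=50,k=8))
E
```

```text
clock: 12.42
tcp_pos: [0.4813, 0.2481, 0.0743]
orientation: [0.002, 3.142, 0.0]
contact_force: [-0.8, -0.2, -0.1]
grip_width: 0.0849
t 12.43 tcp [0.4813 0.2481 0.0743] x [-1.      0.0013 -0.    ] z [ 0.  0. -1.] F [-0.81 -0.16 -0.07] w 84.9 j [-0.29  0.5  -0.38  1.98  0.27  0.71  2.3 ]
clock: 13.05
tcp_pos: [0.4821, 0.2487, 0.1758]
orientation: [0.002, 3.139, 0.002]
contact_force: [-1.0, 0.2, 0.1]
grip_width: 0.0847
t 13.05 tcp [0.4821 0.2487 0.1758] x [-1.      0.0014 -0.003 ] z [ 0.003   0.0015 -1.    ] F [-0.98  0.2   0.1 ] w 84.7 j [-0.24  0.36 -0.43  1.91  0.19  0.91  2.38]
```

View pics/o8.png

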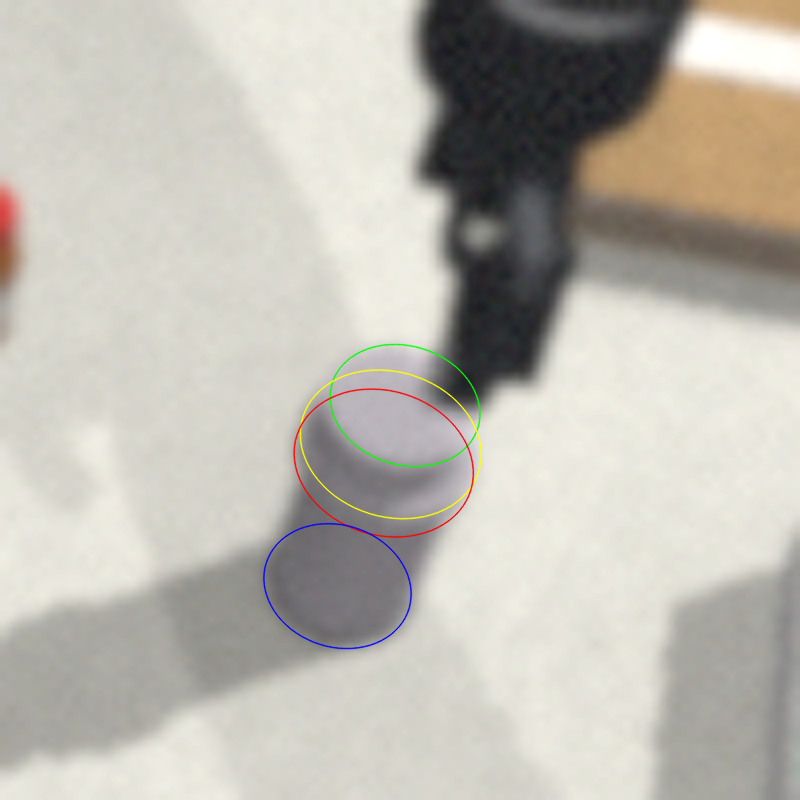

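```bash
python3 -m handwheel '1 -1 0 0 0 0 40;1 -1 0 0 0 0 10;1 -1 0 0 0 0 0;1 -1 5 0 0 0 0;1 -1 15 0 0 0 0;1 -1 25 0 0 0 0;1 -1 35 0 0 0 0;1 -1 42 0 0 0 0;1 -1 46 0 0 0 0;1 -1 49 0 0 0 0;1 -1 50 0 0 0 0;1 -1 50 0 0 0 0'; python3 st.py
```

```text
clock: 14.6
tcp_pos: [0.4803, 0.2472, 0.1244]
orientation: [0.002, 3.141, 0.0]
contact_force: [-0.2, -0.5, -0.6]
grip_width: 0.0004
t 14.6 tcp [0.4803 0.2472 0.1244] x [-1.0e+00  1.3e-03 -2.0e-04] z [ 2.e-04  1.e-04 -1.e+00] F [-0.22 -0.51 -0.58] w 0.4 j [-0.26  0.42 -0.41  1.95  0.23  0.81  2.34]
```

```bash
python3 -m handwheel '0 0 1 0 0 0 0;0 0 2 0 0 0 0;0 0 3 0 0 0 0;0 0 3 0 0 0 0'; python3 st.py;python3 -m handwheel '0 0 0.5 0 0 0 0;0 0 1 0 0 0 0;0 0 1 0 0 0 0'; python3 st.py
```

```text
clock: 15.1
tcp_pos: [0.4802, 0.2471, 0.1212]
orientation: [-0.002, -3.142, 0.0]
contact_force: [-0.1, -1.0, -0.8]
grip_width: -0.0001
t 15.1 tcp [0.4802 0.2471 0.1212] x [-1.0e+00  1.3e-03  1.0e-04] z [-1.e-04 -0.e+00 -1.e+00] F [-0.13 -1.02 -0.81] w -0.1 j [-0.26  0.43 -0.41  1.96  0.23  0.81  2.34]
clock: 15.48
tcp_pos: [0.4805, 0.2473, 0.1211]
orientation: [0.002, 3.141, 0.0]
contact_force: [-1.6, -0.9, 7.5]
grip_width: 0.0003
t 15.47 tcp [0.4805 0.2473 0.1211] x [-1.0e+00  1.3e-03 -8.0e-04] z [ 8.e-04  1.e-04 -1.e+00] F [-1.61 -0.94  7.52] w 0.3 j [-0.26  0.43 -0.41  1.96  0.23  0.81  2.34]
```

Contact is at exactly 121 mm. I'll press a bit firmer and hold.

```bash
python3 -m handwheel '0 0 0.5 0 0 0 0;0 0 1 0 0 0 0;0 0 1 0 0 0 0;0 0 1 0 0 0 0;0 0 1 0 0 0 0'; python3 st.py; python3 -m handwheel '0 0 -2 0 0 0 0;0 0 -10 0 0 0 0;0 0 -30 0 0 0 0;0 0 -50 0 0 0 40;0 0 -55 0 0 0 85;0 0 -55 0 0 0 85;0 0 -55 0 0 0 85;0 0 -55 0 0 0 85;0 0 -55 0 0 0 85'; python3 st.py;python3 - <<'E'
from ov import *
f=grab_frame("scene")
cv2.imwrite("pics/o9.png",overlay(f,lid(.4812,.248,.073)+[(.4812,.248,0,.028,(255,0,0))],n=50,k=8))
E
```

```text
clock: 16.1
tcp_pos: [0.481, 0.2476, 0.1211]
orientation: [0.002, 3.14, 0.001]
contact_force: [-2.8, -2.2, 15.1]
grip_width: -0.0001
t 16.1 tcp [0.481  0.2476 0.1211] x [-1.      0.0014 -0.002 ] z [ 2.e-03  5.e-04 -1.e+00] F [-2.76 -2.24 15.12] w -0.1 j [-0.26  0.43 -0.41  1.96  0.23  0.8   2.34]
clock: 17.23
tcp_pos: [0.48, 0.247, 0.1739]
orientation: [-0.002, -3.141, 0.0]
contact_force: [0.1, -0.2, 0.1]
grip_width: 0.0855
t 17.23 tcp [0.48   0.247  0.1739] x [-1.0e+00  1.2e-03  7.0e-04] z [-7.e-04 -3.e-04 -1.e+00] F [ 0.06 -0.23  0.11] w 85.5 j [-0.24  0.36 -0.43  1.91  0.19  0.91  2.38]
```

View pics/o9.png

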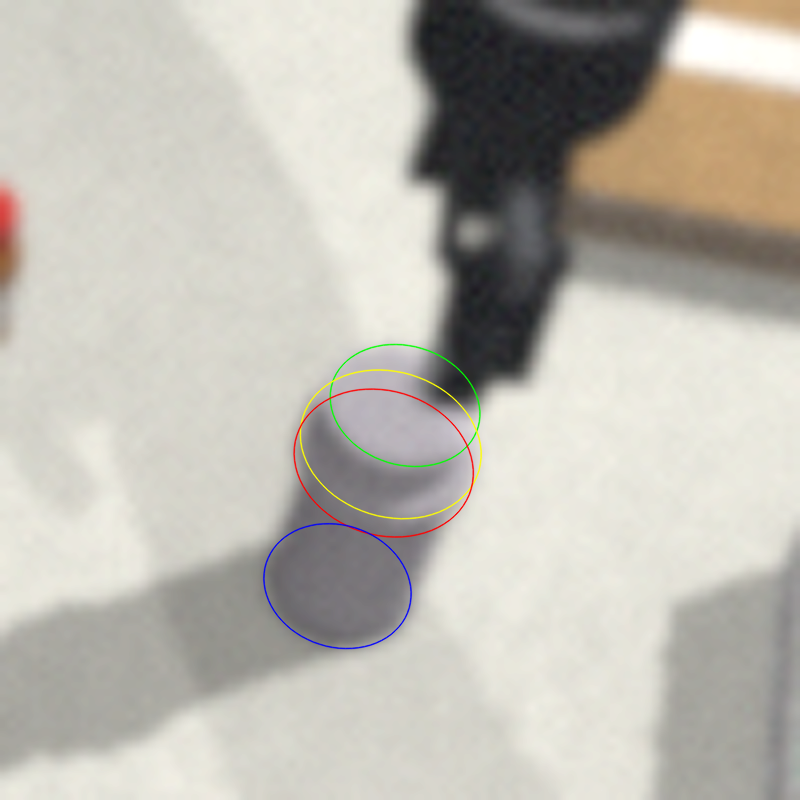

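```bash
python3 -m handwheel '-1 1 15 0 0 0 85;-1 1 35 0 0 0 85;-1 1 55 0 0 0 85;-1 1 70 0 0 0 85;-1 1 77 0 0 0 85;-1 1 77 0 0 0 85;-1 1 77 0 0 0 85' 25; python3 st.py
```

```text
clock: 18.15
tcp_pos: [0.4816, 0.2484, 0.0979]
orientation: [0.002, 3.141, 0.001]
contact_force: [0.1, -0.1, -0.4]
grip_width: 0.085
t 18.15 tcp [0.4816 0.2484 0.0979] x [-1.0e+00  1.2e-03 -9.0e-04] z [ 9.e-04  6.e-04 -1.e+00] F [ 0.11 -0.13 -0.37] w 85.0 j [-0.27  0.46 -0.4   1.97  0.25  0.76  2.32]
```

```bash
python3 -m handwheel '0 0 1 0 0 0 72;0 0 1 0 0 0 65;0 0 1 0 0 0 60;0 0 1 0 0 0 56;0 0 1 0 0 0 53;0 0 1 0 0 0 48;0 0 1 0 0 0 48;0 0 1 0 0 0 48;0 0 1 0 0 0 48' 25; python3 st.py;python3 - <<'E'
from ov import *
f=grab_frame("scene")
cv2.imwrite("pics/o10.png",overlay(f,lid(.4812,.248,.073)+[(.4812,.248,0,.028,(255,0,0))],n=50,k=8))
E
```

```text
clock: 19.27
tcp_pos: [0.4814, 0.2482, 0.0967]
orientation: [0.002, 3.141, 0.0]
contact_force: [-0.5, -1.1, 5.0]
grip_width: 0.0518
t 19.27 tcp [0.4814 0.2482 0.0967] x [-1.0e+00  1.3e-03 -4.0e-04] z [ 4.e-04  1.e-04 -1.e+00] F [-0.48 -1.13  5.01] w 51.8 j [-0.27  0.46 -0.4   1.97  0.26  0.76  2.32]
```

View pics/o10.png

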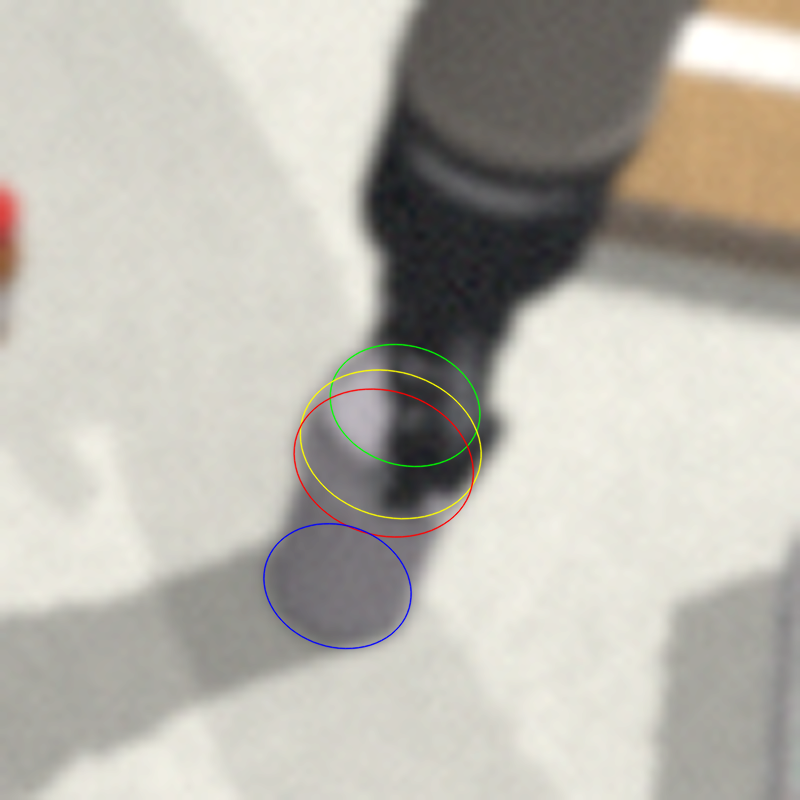

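```bash
python3 -m handwheel '0 0 -1 0 0 0 48;0 0 -2 0 0 0 48;0 0 -3 0 0 0 48;0 0 -4 0 0 0 48;0 0 -4 0 0 0 48'; python3 st.py;python3 - <<'E'
from ov import *
f=grab_frame("scene")
cv2.imwrite("pics/o11.png",overlay(f,lid(.4812,.248,.073)+[(.4812,.248,0,.028,(255,0,0))],n=50,k=8))
E
```

```text
clock: 19.95
tcp_pos: [0.4813, 0.2481, 0.1003]
orientation: [0.002, 3.142, 0.0]
contact_force: [-0.6, -1.0, -0.8]
grip_width: 0.0516
t 19.95 tcp [0.4813 0.2481 0.1003] x [-1.0e+00  1.3e-03 -1.0e-04] z [ 1.e-04  1.e-04 -1.e+00] F [-0.58 -0.99 -0.85] w 51.6 j [-0.27  0.46 -0.4   1.97  0.25  0.77  2.32]
```

View pics/o11.png

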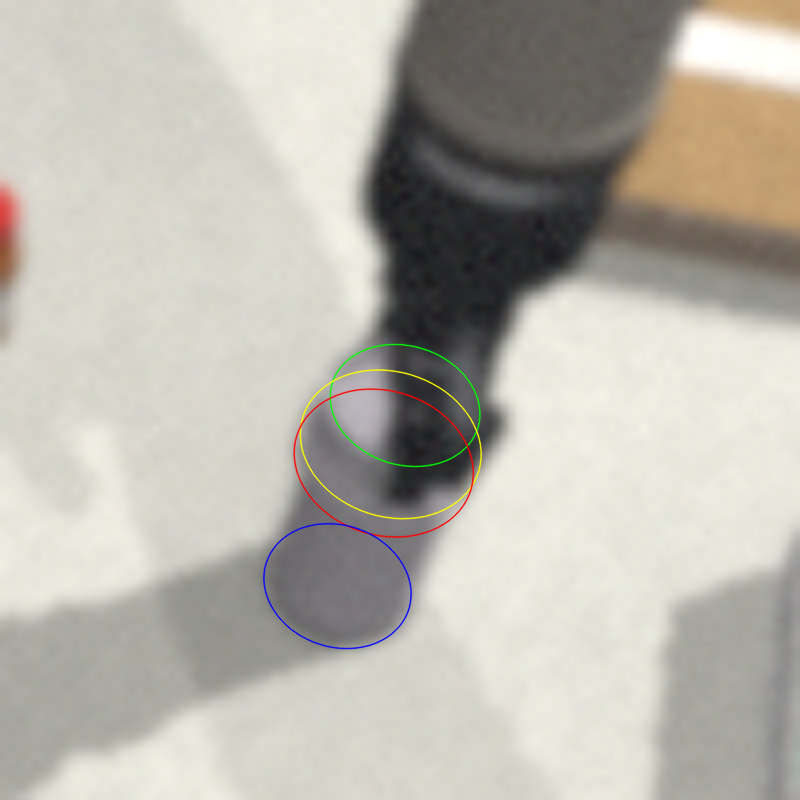

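```bash
for i in 1 2 3; do python3 -m handwheel '0 0 0 0 0 0 48' | grep force; done;  python3 -m handwheel '0 0 -2 0 0 0 48;0 0 -4 0 0 0 48;0 0 -6 0 0 0 48;0 0 -9 0 0 0 48;0 0 -12 0 0 0 48;0 0 -16 0 0 0 48;0 0 -20 0 0 0 48;0 0 -20 0 0 0 48'; python3 st.py;python3 - <<'E'
from ov import *
f=grab_frame("scene")
cv2.imwrite("pics/o12.png",overlay(f,lid(.4812,.248,.073)+[(.4812,.248,0,.028,(255,0,0))],n=50,k=8))
E
```

```text
contact_force: [-0.2, 1.4, -0.1]
contact_force: [-0.2, -0.2, -0.3]
contact_force: [0.4, -0.1, -0.3]
clock: 21.38
tcp_pos: [0.4815, 0.2483, 0.1207]
orientation: [0.002, 3.141, 0.001]
contact_force: [0.5, -0.1, -0.8]
grip_width: 0.0514
t 21.38 tcp [0.4815 0.2483 0.1207] x [-1.0e+00  1.3e-03 -7.0e-04] z [ 7.e-04  4.e-04 -1.e+00] F [ 0.52 -0.14 -0.76] w 51.4 j [-0.26  0.43 -0.41  1.95  0.23  0.81  2.34]
```

View pics/o12.png

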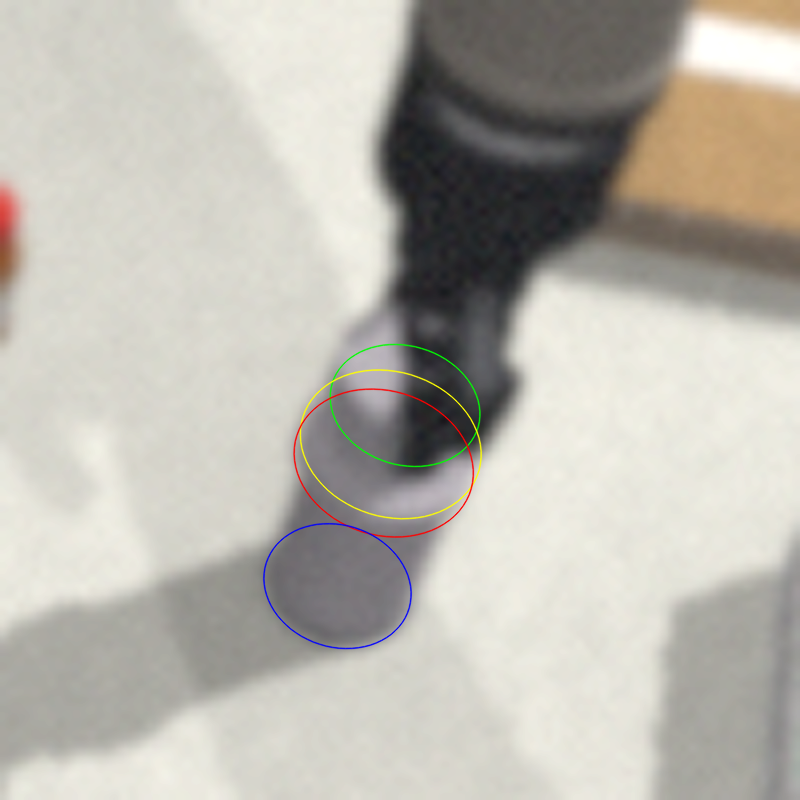

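The cap is rising and the inner lid's rim stays inside its overlay outline. I'll lift the remaining 76 mm or so, to about 100 mm in total.

```bash
python3 -m handwheel '0 0 -6 0 0 0 48;0 0 -14 0 0 0 48;0 0 -24 0 0 0 48;0 0 -34 0 0 0 48;0 0 -44 0 0 0 48;0 0 -54 0 0 0 48;0 0 -64 0 0 0 48;0 0 -71 0 0 0 48;0 0 -75 0 0 0 48;0 0 -76 0 0 0 48;0 0 -76 0 0 0 48;0 0 -76 0 0 0 48'; python3 -m handwheel '0 0 0 0 0 0 48;0 0 0 0 0 0 48;0 0 0 0 0 0 48;0 0 0 0 0 0 48'; python3 st.py;python3 - <<'E'
from ov import *
f=grab_frame("scene")
cv2.imwrite("pics/o13.png",overlay(f,[(.4812,.248,.097,.032,(0,255,255)),(.4812,.248,.085,.032,(0,0,255)),(.4812,.248,.0,.028,(255,0,0)),(.4812,.248,.197,.027,(0,255,0)),(.4812,.248,.221,.026,(0,255,0))],n=55,k=7))
t=grab_frame("top");cv2.imwrite("pics/t13.png",t["pixels"][:,:,::-1])
E
```

```text
clock: 22.92
tcp_pos: [0.4811, 0.248, 0.196]
orientation: [-0.002, -3.141, 0.0]
contact_force: [-0.0, 0.2, -0.4]
grip_width: 0.052
clock: 23.42
tcp_pos: [0.4812, 0.2481, 0.1963]
orientation: [0.002, 3.142, 0.0]
contact_force: [-0.2, -0.2, -1.1]
grip_width: 0.0514
t 23.43 tcp [0.4812 0.2481 0.1963] x [-1.      0.0013 -0.    ] z [ 0.e+00  1.e-04 -1.e+00] F [-0.21 -0.25 -1.05] w 51.4 j [-0.23  0.33 -0.44  1.89  0.17  0.96  2.39]
```

View pics/o13.png

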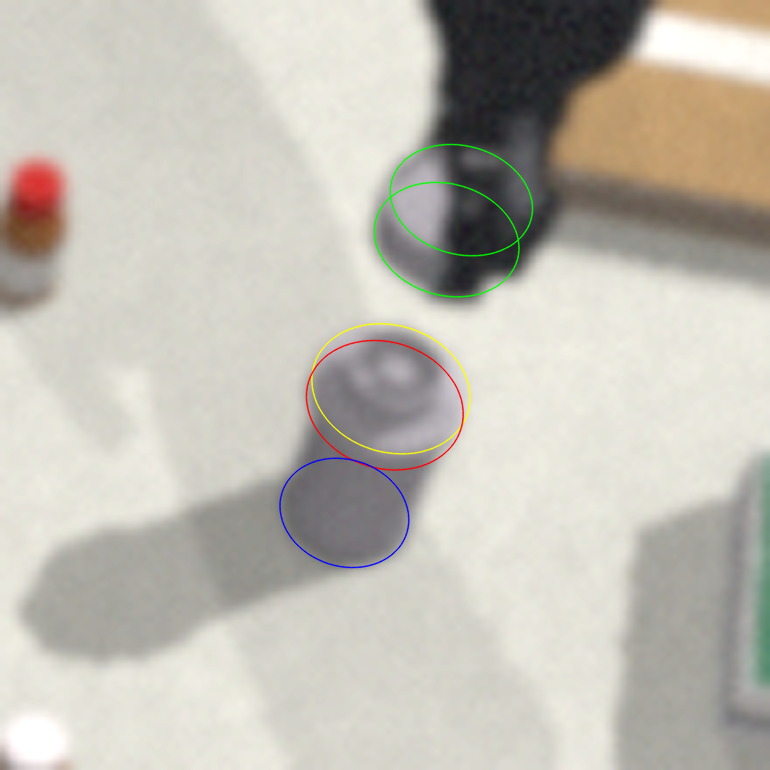

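View pics/t13.png

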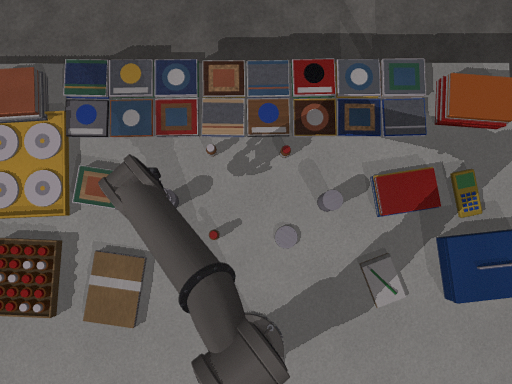

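The scene picture shows the cap held level at about (445, 220), on its overlay for 100 mm above its seat. The inner lid, with its collar and knob at about (390, 370), sits home on the tin and matches its overlay. In the top view the bottles, shut tin and spare lid are where they were. Handing in.

Run:
```python
from bench import workorder
print(workorder.hand_in())
```

```text
the job is handed in; nothing more can be done
None
```

I closed the tin and handed the job in at about 23.5 s, with the cap held roughly 10 cm above its seat over the tin. The hand-in reports no verdict.

**What I did**
- I centred the gripper on the lids by closing on the rim in two directions. I then lifted the pair by the rim, lowered it into the tin and let go.
- Contact came at the expected home height: the tool was at 74.6 mm, against 1.6 mm when the lids stood on the table.
- I pressed on top with about 15 N, and the cap top read 121 mm, as it should with the lid home.
- I then gripped the cap alone and lifted it straight up.

**Last checks**
- **Cap:** the fingers read 51–52 mm open on the cap, the tool was vertical, and it was within 1 mm or so of the tin's axis as located by the cameras.
- **Inner lid and tin:** in the scene picture both lie on their predicted outlines, with no visible shift.
- **Other goods:** the three bottles, shut tin and spare lid look unmoved. The arm partly hides the case pile in the top view, but I see no sign it moved.

**Disagreements**
- The two cameras put the tin about 4 mm apart, and my automatic fit of the lids in the top view failed. I used the scene view and the grip centring instead, and the lid entered the tin cleanly.
- The wrist force while holding the cap varied from -0.1 to -1.1 N, against 0.5 N expected. The last reading was -1.05 N. I take that as sensor noise, because the picture shows the cap alone in the fingers.

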